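# Mount the straight mandrel in the inclined spring clamp

## Task

Pull the plain straight steel mandrel up out of the wooden tool stand and press it sideways into the mouth of the inclined spring clamp, its thin shank between the jaws and its collar resting on the jaws or less than a centimetre above them. Keep hold of it until the jaws have snapped shut round the shank and have held it there a moment, then let go and leave it clamped. Leave the other two tools in the stand, do not strike the bench lamp, and do not disturb anything else on the bench.

Things in the scene. Friction and masses are not known exactly. Their poses are not given: they have to be found in the camera images.
- mandrel: The tool to mount: bare steel round bar 158 mm long, about 0.16 kg, upright in any one of the stand's three holes. Origin: centre of its lower end; z up along the bar. Shank 12 mm diameter from 0 to 90 mm, collar 22 mm diameter from 90 to 98 mm, plain round working end 14 mm diameter without a head from 98 to 158 mm (grip here).
- mandrel_collar (a point): Point on the mandrel's axis at the underside of its collar, 90 mm above its lower end. In the stand it lies at the top face of the stand, 100 mm above the bench.
- clamp: Fixed inclined spring clamp of dark and grey steel. Base plate 110 x 110 x 16 mm; a column 30 (x) x 44 (y) mm, centred at x = -13 mm, rises to 104 mm and carries the clamp head. Origin: centre of the base's underside, z up; a clamped bar's top leans to this body's -x. Its place and yaw vary.
- cradle: Clamp head. Origin 130 mm above the clamp's, on the clamped bar's axis, level with the jaws' upper face. z: up along that axis, leaning 30 deg from vertical to the clamp's -x. x: out of the mouth, 30 deg above level. y: across. The head fills z -28 to 0 mm, y +-39 mm; back wall face at x = -7. Seated: collar point within 4 mm of the axis, z -3 to 12 mm, bar parallel within 0.1 rad.
- mouth (a point): Point in the clamp's mouth, on the cradle's x axis 26 mm out from the axis of a seated bar and 14 mm below the jaws' upper face, axes as the cradle's. The mouth is 24 mm wide here and narrows to the shut noses at cradle x = 6 mm. Load by moving the bar, parallel to cradle z, collar a few mm above the jaws, from x = 45 mm along -x to 0: 5 to 10 N spreads the noses, which snap shut behind the shank.
- jaw_left (a joint): How far the clamp's jaw at +y has slid outward, m: 0 shut and empty, about 0.0015 closed on the seated shank, about 0.0053 when the shank passes the nose, at most 0.010. Sprung shut with 2.2 N at 0 and 200 N/m.
- jaw_right (a joint): The same for the jaw at -y, sliding to -y.
- stand: Fixed wooden tool stand 70 (x) x 150 (y) mm, top face 100 mm above the bench. Three 16 mm holes through its 14 mm top board, in a row along y at -48, 0 and 48 mm; the tools' collars rest on the top board and the shanks hang in the holes, lower ends 10 mm above the bench. Origin: centre of its underside. Its place and yaw vary.
- square_stake: Bystander in the stand: steel tool with the same shank and collar as the mandrel but a 24 mm square head at 144 to 160 mm from its lower end. Origin: centre of its lower end, z up the bar. Leave it there.
- ball_stake: Bystander in the stand: steel tool with the same shank and collar but a 24 mm ball at its top (ball centre 152 mm from its lower end). Origin: centre of its lower end, z up the bar. Leave it there.
- lamp: Fixed bench lamp between stand and clamp: foot 76 mm across and 14 mm high, post 18 mm thick, and on top of it at a height of 298 to 312 mm a flat light bar 26 mm wide that runs from 10 mm before the post to 160 mm along the lamp's +x (away from the robot). Origin: centre of the foot's underside. Pass it on the robot's side.
- jar: Bystander: small glass jar 42 mm across, 45 mm high, beside the clamp. Origin: centre of its underside.
- polish_bar: Bystander: bar of polish 30 x 55 x 22 mm in front of the stand. Origin: centre of its underside.
- tin: Bystander: low metal tin 54 mm across, 40 mm high, in front of the lamp. Origin: centre of its underside.
- hammer: Bystander: hammer 220 mm long lying on the left of the bench, handle to its -x.
- pliers: Bystander: pliers 140 mm long and 12 mm thick lying on the right of the bench.
- dish: Bystander: white dish 90 mm across, 28 mm high, far on the left. Origin: centre of its underside.
- ring_blank: Bystander: brass ring 32 mm across, 12 mm high, far on the right. Origin: centre of its underside.
Mind the look-alikes: they are no part of the job. What is shaped like the clamp but blue, purple or turquoise is not meant.

How it is judged (in metres and radians):
On the way, in this order (a step that is already met when the one before it is completed fails the run):
1. the mandrel is held in the gripper with its lower end lifted clear above the stand (height (world z) of mandrel above 0.103 m and contact force between the fingers and mandrel above 0.5 N), for 0.1 s.
2. the mandrel sits in the clamp with the jaws closed on its shank while the gripper still holds it (x of mandrel_collar in the frame of cradle between -0.004 and 0.004 m and y of mandrel_collar in the frame of cradle between -0.004 and 0.004 m and z of mandrel_collar in the frame of cradle between -0.003 and 0.012 m and angle between the z axis of mandrel and the z axis of cradle, either way round below 0.1 rad and angle between mandrel's own z axis and vertical below 1.2 rad and value of joint each of jaw_left, jaw_right below 0.004 m and contact force between the fingers and mandrel above 0.5 N), for 0.2 s.
At the end, for the whole second after the job is handed in: The mandrel is clamped, released and at rest: its collar point within 4 mm of the head's axis in x and in y and -3 to +12 mm in z, bar parallel to that axis within 0.1 rad with its top end up, both jaws below 4 mm (x of mandrel_collar in the frame of cradle between -0.004 and 0.004 m and y of mandrel_collar in the frame of cradle between -0.004 and 0.004 m and z of mandrel_collar in the frame of cradle between -0.003 and 0.012 m and angle between the z axis of mandrel and the z axis of cradle, either way round below 0.1 rad and angle between mandrel's own z axis and vertical below 1.2 rad and value of joint each of jaw_left, jaw_right below 0.004 m and linear speed of mandrel below 0.02 m/s and not (contact force between the fingers and mandrel above 0.05 N)); the robot touches nothing.
It fails at once if another tool in the stand is shifted more than 30 mm (distance of any of square_stake, ball_stake from where it was at the start of the episode above 0.03 m).
It fails at once if a loose bystander on the bench is shifted more than 30 mm (distance of any of jar, polish_bar, tin, hammer, pliers, dish, ring_blank from where it was at the start of the episode above 0.03 m).
It fails at once if the lamp is struck harder than 4 N (contact force between anything else and lamp above 4 N).
It also fails if it takes over 48 s, if anything falls off the work surface, if the arm or the gripper's body presses on something with over 40 N, if the wrist force passes 120 N, or if a joint passes its speed limit or range.

## Robot

A 6-joint arm with a two-finger parallel gripper is mounted at the origin on the work surface. World frame = base frame: x ahead of the robot, y to its left, z up, the work surface at z = 0. Lengths are in m, angles in degrees, forces in N, time in s.
With the tool pointing down it reaches from about 0.35 to 0.725 m from the base axis. Payload 4.3 kg.
Tool frame: the origin (TCP) lies at the centre of the arm's flange, where the gripper is bolted on; the fingertips stand 173 mm ahead of it and the grasp point (between the pads) lies 155 mm ahead of it; z points along the fingers, y is the line along which they close (so a half turn about z gives the same grasp; the last joint's range is limited). The gripper opens to 85 mm and grips with 20 to 120 N. Pads are 22 mm wide; open, the fingers measure 114 mm over their backs; the gripper's body (76 mm by 85 mm) begins 54 mm behind the grasp point. The pads swing forward as they close: fully open they stand 13 mm farther back than shut.
Start: joints at [-82.294, 21.618, 4.641, 73.018, 0, 83.68], TCP at [0.139, -0.558, 0.405] pointing down, gripper open.
Joint ranges: [-156.06, 156.06], [-48.1, 94.91], [-58.44, 69.94], [-101.28, 121.22], [-78.64, 73.56], [-180, 180]. Speed limits (degrees/s): [147.25, 147.25, 180, 180, 180, 180].

## Interface

Orientations are given as a 3x3 rotation matrix whose columns are the frame's x, y, z axes.
In Python, from rig import robot gives the robot as it stands. The module is installed in compiled form; this text tells all that it offers.
- The arm moves only by the tool move_arm, never from a script. Its argument "targets" is one flat list of numbers, 5 for each row, row after row: the shift along the world's x, y, z in mm, then the turn about the world's z in degrees, then the finger opening in mm, from 0 to 85.4. In form: [tx, ty, tz, roll, jaw, tx, ty, tz, roll, jaw, ...]. A call has 1 to 20 rows; each row shifts and turns the commanded pose from where the row before left it; what a row does not reach is not made up. A row lasts 1/8 s, in which the tool goes at most 62.5 mm and 10.7 degrees, less where a joint would pass 70% of its speed; a pose out of reach is approached as far as the arm can. A call is refused whole if a number of a shift passes 62.5 or a number of a turn 10.7, either way. A call with a gripper value outside its range is refused whole. The fingers move at their own pace and stop on an object; "force" is the grip in N (left out, the last holds). Time passes only in rows, so rows that do not move let the fingers close. It gives the time, the measured TCP pose, the force, the opening and the grip force at its end, in the units of the state.
- robot.read_state(): the state, without advancing time (a new reading comes with each control period).
- robot.camera(name): name is "scene" or "side" or "wrist"; returns a dict with "img" (420x560x3 uint8, red, green, blue), "fx", "fy", "cx", "cy" (pixels), "world_from_camera" (4x4, takes a point from camera to world coordinates). Camera axes: x right, y up, looking along -z (the intrinsics and any distortion apply to the point x, -y, -z); pixel columns grow to the right and rows downward; lengths in m; the calibration is good to about 2 mm. A picture is of the moment at which its call begins. There is no depth.
- robot.job_done(): hands the job in; it is judged then, once.
The state is a dict: "time": time; "joint_positions": joint angles; "qvel": joint speeds; "tau": joint torques, N m; "eef_pos": TCP position; "tcp_rot": TCP orientation; "contact_force": force on the tool from outside, world axes, zero at the start; "torque": the same for the moment, N m; "gripper_width": finger opening in m; "gripper_force": force on a finger pad.
Only numpy, scipy, OpenCV 4.12 (cv2) and the standard library are available. Lean on these libraries where they do the work, as an engineer would, in place of code of your own. Each camera call takes 0.05 s, during which the arm holds its last target. There are 200 camera calls.

## Working session

There is one attempt and no reset: what is moved stays moved. The work goes in short steps, Python scripts to look and compute and a tool call to move; the robot and the scene stay as the last step left them, time stands still between calls to the robot, and variables do not carry over. Pictures are saved under pics/ and viewed, at most 10 in all, crops included, and the job is handed in when it is done.

Besides the shell and the picture viewer there is one more tool, called after ">>>" as name(argument=value, ...) on one line, values as JSON. move_arm: Moves the arm, as the interface text tells. Its arguments: {"type":"object","properties":{"targets":{"type":"array"},"force":{"type":"number"}},"required":["targets"]}

```bash
mkdir -p pics
cat > h.py <<'E'
import numpy as np, cv2
from rig import robot
def snap(n,f):
    c=robot.camera(n); cv2.imwrite(f'pics/{f}.png',c['img'][:,:,::-1]); np.savez(f'pics/{f}.npz',**{k:v for k,v in c.items()}); return c
def load(f): return dict(np.load(f'pics/{f}.npz'))
def ray(c,u,v):
    T=c['world_from_camera']; d=T[:3,:3]@np.array([(u-c['cx'])/c['fx'],-(v-c['cy'])/c['fy'],-1]); return T[:3,3],d
def atz(c,u,v,z):
    o,d=ray(c,u,v); return o+d*(z-o[2])/d[2]
def proj(c,P):
    T=c['world_from_camera']; p=(np.atleast_2d(P)-T[:3,3])@T[:3,:3]; return np.c_[c['cx']+c['fx']*p[:,0]/-p[:,2],c['cy']-c['fy']*p[:,1]/-p[:,2]]
E
python3 - <<'E'
from h import *
for n in('scene','side','wrist'):
    c=snap(n,n+'0'); print(n,c.keys(),c['fx'],c['cx'],c['cy'],np.round(c['world_from_camera'],3).tolist())
s=robot.read_state();print({k:np.round(v,3).tolist() for k,v in s.items()})
a=cv2.imread('pics/scene0.png');b=cv2.imread('pics/side0.png')
E
```

```text
scene dict_keys(['img', 'fx', 'fy', 'cx', 'cy', 'world_from_camera']) 438.90303549490324 283.66455035163614 212.87026592032436 [[0.252, -0.609, 0.752, 1.404], [0.968, 0.163, -0.193, -0.216], [-0.005, 0.777, 0.63, 0.806], [0.0, 0.0, 0.0, 1.0]]
side dict_keys(['img', 'fx', 'fy', 'cx', 'cy', 'world_from_camera']) 406.324285095197 274.09741451313744 207.86911275846907 [[0.946, 0.182, -0.268, 0.185], [-0.323, 0.477, -0.818, -1.083], [-0.021, 0.86, 0.51, 0.772], [0.0, 0.0, 0.0, 1.0]]
wrist dict_keys(['img', 'fx', 'fy', 'cx', 'cy', 'world_from_camera']) 373.40311794314835 275.7885401669602 205.30463274609713 [[0.242, 0.931, 0.275, 0.209], [-0.97, 0.232, 0.067, -0.54], [-0.001, -0.283, 0.959, 0.372], [0.0, 0.0, 0.0, 1.0]]
{'time': 0.15, 'joint_positions': [-82.295, 21.651, 4.581, 73.017, -0.0, 83.68], 'qvel': [0.066, -0.088, 0.371, -0.015, -0.01, -0.059], 'tau': [0.002, -46.403, 27.017, 0.014, -0.0, -0.0], 'eef_pos': [0.139, -0.558, 0.404], 'tcp_rot': [[0.97, 0.242, -0.0], [0.242, -0.97, 0.001], [0.0, -0.001, -1.0]], 'contact_force': [-0.234, 1.394, 0.265], 'torque': [0.002, 0.013, -0.01], 'gripper_force': 0.0, 'gripper_width': 0.085}
```

View pics/scene0.png

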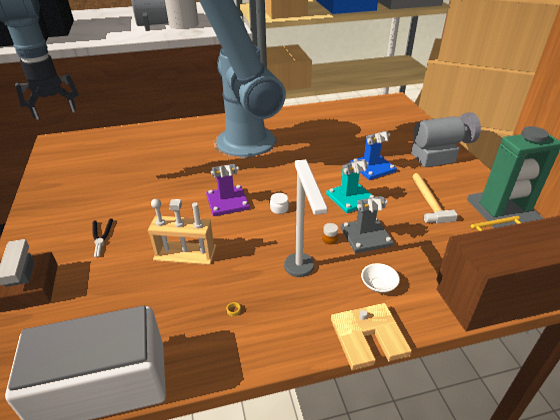

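View pics/side0.png

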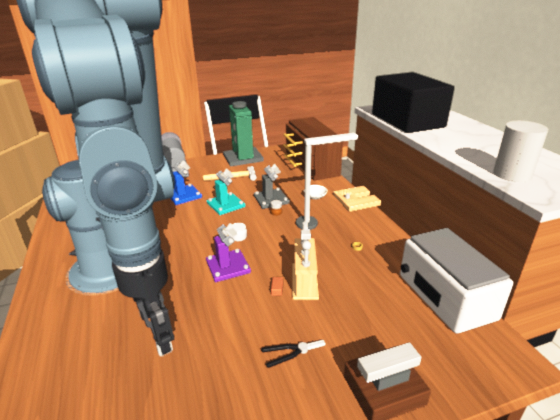

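Run:
```python
import cv2,numpy as np
a=cv2.imread('pics/scene0.png');b=cv2.imread('pics/side0.png')
f=lambda i,x,y,w,h:cv2.resize(i[y:y+h,x:x+w],(400,300),interpolation=cv2.INTER_CUBIC)
cv2.imwrite('pics/crop0.png',np.vstack([np.hstack([f(a,140,190,100,75),f(a,330,180,100,75)]),np.hstack([f(b,260,225,100,75),f(b,230,150,100,75)])]))
```

```text
(no output)
```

View pics/crop0.png

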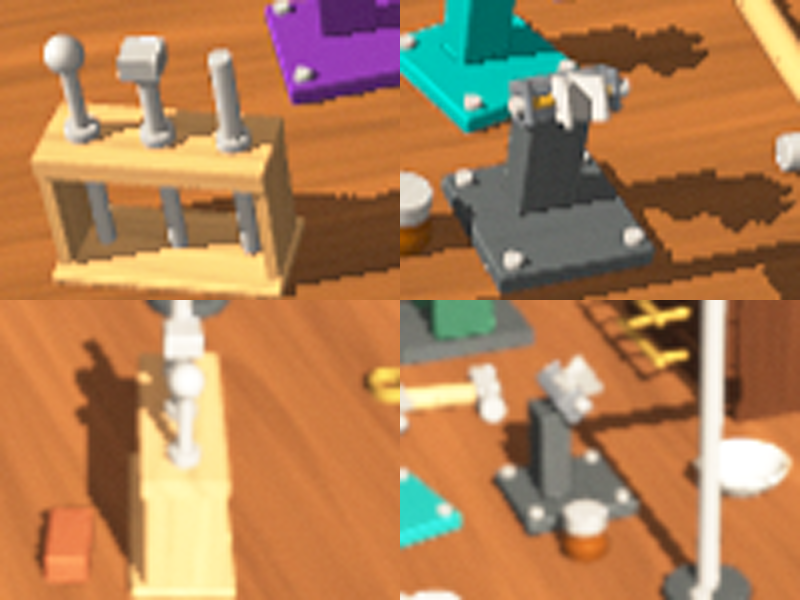

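Run:
```python
from h import *
c=load('scene0');s=load('side0')
for n,u,v,z in [('ball',160.5,222.7,.104),('sq',179,223.7,.104),('man',198,225,.104),('mantop',195,204,.168),('L',341.3,226.3,.016),('F',355.8,248,.016),('R',393,240.8,.016),('sL',345.5,224.5,.02),('sF',358.3,245,.02),('sR',388.3,239,.02),('lampfoot',299,264,.014),('lamptop',298,164,.312),('lampend',316,211,.305),('jar',331,240,0.0),('tin',280,211,0)]: print(n,atz(c,u,v,z).round(3))
print('side')
for n,u,v,z in [('ballcol',260+185/4,225+155/4,.104),('sA',230+107/4,150+172/4,.02),('sB',230+222/4,150+195/4,.02),('sC',230+192/4,150+157/4,.02),('sD',230+137/4,150+213/4,.02),('lamptop',308,137,.312),('foot',307,221,.014)]: print(n,atz(s,u,v,z).round(3))
```

```text
ball [ 0.525 -0.306  0.104]
sq [ 0.54  -0.261  0.104]
man [ 0.557 -0.217  0.104]
mantop [ 0.556 -0.215  0.168]
L [0.559 0.164 0.016]
F [0.649 0.17  0.016]
R [0.649 0.276 0.016]
sL [0.559 0.176 0.02 ]
sF [0.644 0.179 0.02 ]
sR [0.643 0.264 0.02 ]
lampfoot [0.665 0.012 0.014]
lamptop [0.667 0.004 0.312]
lampend [ 0.816 -0.004  0.305]
jar [0.588 0.125 0.   ]
tin [0.431 0.022 0.   ]
side
ballcol [ 0.522 -0.312  0.104]
sA [0.554 0.255 0.02 ]
sB [0.642 0.172 0.02 ]
sC [0.641 0.254 0.02 ]
sD [0.557 0.168 0.02 ]
lamptop [0.667 0.03  0.312]
foot [0.661 0.008 0.014]
```

>>> move_arm(targets=[35,28,0,5,85,35,28,0,5,85,35,28,0,5,85,35,28,0,5,85,35,28,0,5,85,35,28,0,5,85,35,28,0,5,85,35,28,0,5,85,35,28,0,4,85,35,28,0,4,85,35,30,0,4,85,33,31,0,4,85,0,0,0,0,85,0,0,0,0,85], force=40)

```text
time: 1.9
eef_pos: [0.5571, -0.2169, 0.4043]
tcp_rot: [[0.342, 0.94, -0.001], [0.94, -0.342, -0.0], [-0.0, -0.001, -1.0]]
contact_force: [0.8, 0.6, -0.4]
gripper_width: 0.0851
gripper_force: 0.0
```

Run:
```python
from h import *
c=snap('wrist','wrist1')
s=robot.read_state();print(s['eef_pos'].round(4) if hasattr(s['eef_pos'],'round') else s['eef_pos'],np.round(s['tcp_rot'],3).tolist(),s['time'])
print(proj(c,[[.557,-.217,.168],[.557,-.217,.104],[.541,-.261,.1],[.525,-.306,.104]]).round(0))
```

```text
[ 0.5568 -0.2174  0.4045] [[0.343, 0.939, -0.001], [0.939, -0.343, -0.0], [-0.0, -0.001, -1.0]] 1.95
[[276. 225.]
 [276. 196.]
 [276. 252.]
 [277. 308.]]
```

View pics/wrist1.png

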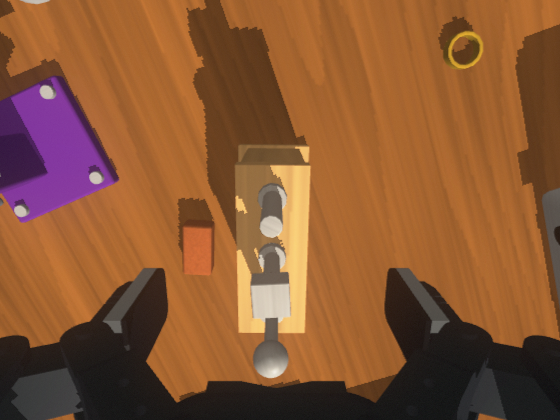

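Run:
```python
from h import *
c=load('wrist1')
for u,v,z in [(271,227,.168),(272,196,.106),(272,257,.106),(270,355,.162)]: print(atz(c,u,v,z).round(4))
```

```text
[ 0.5536 -0.2173  0.168 ]
[ 0.5542 -0.2154  0.106 ]
[ 0.5373 -0.2615  0.106 ]
[ 0.5208 -0.3042  0.162 ]
```

>>> move_arm(targets=[-3,0.5,-28,0,85,0,0,-28,0,85,0,0,-28,0,85,0,0,-28,0,85,0,0,0,0,85,0,0,0,0,0,0,0,0,0,0,0,0,0,0,0,0,0,0,0,0,0,0,0,0,0,0,0,0,0,0,0,0,0,0,0], force=30)

```text
time: 3.45
eef_pos: [0.5545, -0.2164, 0.2933]
tcp_rot: [[0.342, 0.94, 0.001], [0.94, -0.342, -0.0], [-0.0, 0.001, -1.0]]
contact_force: [-1.3, 0.8, 6.1]
gripper_width: 0.0133
gripper_force: 29.2
```

>>> move_arm(targets=[0,0,20,0,0,0,0,21,0,0,0,0,21,0,0,0,0,20,0,0,0,0,0,0,0,2.2,5.9,0,0,0,2.1,5.9,0,0,0,1.8,4.9,-0.4,0,0,1.8,4.9,-0.5,0,0,1.8,4.9,-0.8,0,0,1.8,4.9,-0.9,0,0,1.8,4.8,-1.3,0,0,1.7,4.7,-1.4,0,0,1.7,4.7,-1.7,0,0,1.7,4.6,-1.8,0,0,1.6,4.5,-2.1,0,0,1.6,4.4,-2.3,0,0,0,0,0,0,0], force=30)

```text
time: 5.7
eef_pos: [0.5762, -0.1568, 0.3615]
tcp_rot: [[0.341, 0.94, 0.001], [0.94, -0.341, 0.0], [0.001, 0.0, -1.0]]
contact_force: [-1.6, -0.9, 0.1]
gripper_width: 0.0132
gripper_force: 30.2
```

Run:
```python
from h import *
a=snap('scene','scene2')['img'];b=snap('side','side2')['img'];w=snap('wrist','wrist2')['img']
f=lambda i,x,y,W,H:cv2.resize(i[y:y+H,x:x+W,::-1],(400,300),interpolation=cv2.INTER_CUBIC)
cv2.imwrite('pics/crop2.png',np.vstack([np.hstack([f(a,140,140,120,90),f(b,260,190,100,75)]),np.hstack([f(w,0,0,560,420),f(w,200,110,200,150)])]))
s=robot.read_state();print(s['eef_pos'],s['contact_force'])
```

```text
[ 0.57608296 -0.15717322  0.36164654] [-1.81984455 -0.59150925 -0.09311266]
```

View pics/crop2.png

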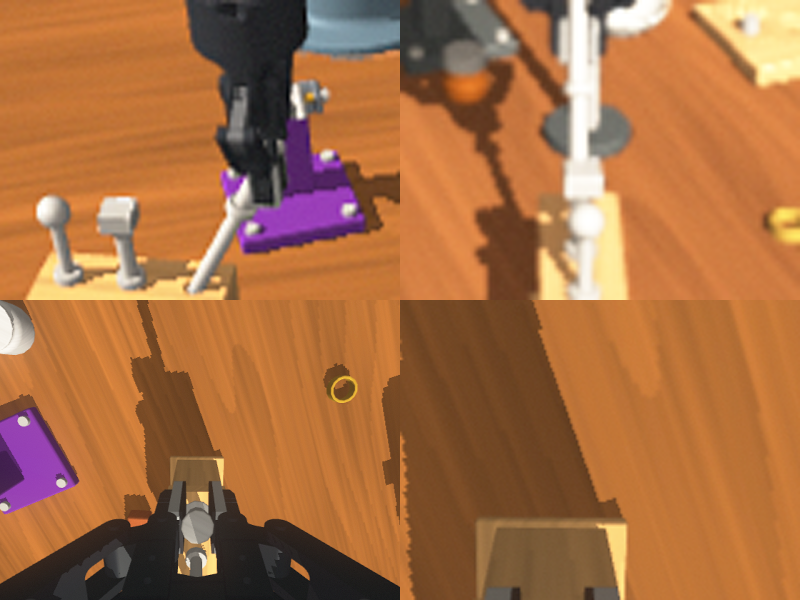

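>>> move_arm(targets=[0,0,12,0,0,0,0,20,0,0,0,0,34,0,0,0,0,34,0,0,-35,0,0,10,0,-35,0,0,10,0,-35,0,0,10,0,0,37,0,10,0,0,37,0,10,0,0,38,0,10,0,0,38,0,10,0,0,38,0,10,0,0,38,0,10,0,0,38,0,10,0,0,38,0,10,0,0,37,0,1.5,0,0,36,0,0,0,0,0,0,0,0], force=80)

```text
time: 8.1
eef_pos: [0.4708, 0.2199, 0.462]
tcp_rot: [[-1.0, -0.03, 0.0], [-0.03, 1.0, 0.002], [-0.0, 0.002, -1.0]]
contact_force: [-0.7, -1.0, -0.8]
gripper_width: 0.0124
gripper_force: 78.6
```

>>> move_arm(targets=[37,0,0,0,0,37,0,0,0,0,37,0,0,0,0,37,0,0,0,0,37,0,0,0,0,0,0,0,0,0,0,0,0,0,0])

```text
time: 8.98
eef_pos: [0.6557, 0.2172, 0.4617]
tcp_rot: [[-1.0, -0.026, -0.001], [-0.026, 1.0, 0.001], [0.001, 0.001, -1.0]]
contact_force: [-1.2, -0.5, -1.7]
gripper_width: 0.012
gripper_force: 78.6
```

Run:
```python
from h import *
a=snap('scene','scene3')['img'];b=snap('side','side3')['img'];w=snap('wrist','wrist3')['img']
f=lambda i,x,y,W,H:cv2.resize(i[y:y+H,x:x+W,::-1],(400,300),interpolation=cv2.INTER_CUBIC)
cv2.imwrite('pics/crop3.png',np.vstack([np.hstack([f(a,320,130,120,90),f(b,220,120,120,90)]),np.hstack([f(w,0,0,560,420),f(w,180,100,200,150)])]))
s=robot.read_state();print(s['eef_pos'],s['tcp_rot'],s['contact_force'],s['gripper_force'])
print(proj(load('wrist3'),[[.6,.217,.13],[.555,.172,.016],[.645,.172,.016],[.645,.262,.016],[.555,.262,.016]]).round(0))
```

```text
[0.6549097  0.21768825 0.46283035] [[-9.99636947e-01 -2.69314557e-02  8.19617811e-04]
 [-2.69310145e-02  9.99637146e-01  5.44724059e-04]
 [-8.33990622e-04  5.22453156e-04 -9.99999516e-01]] [ 0.08653734 -0.52766552 -1.50640063] 78.62202644348145
[[276. 117.]
 [234.  65.]
 [235. 152.]
 [316. 154.]
 [320.  68.]]
```

View pics/crop3.png

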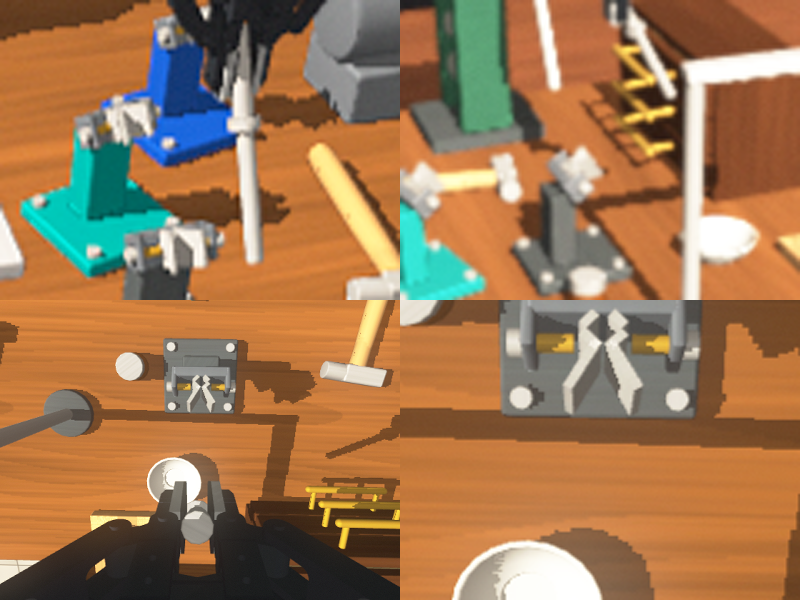

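Run:
```python
from h import *
c=load('wrist3')
S=np.array([atz(c,u,v,.02) for u,v in [(240.8,65.8),(323,65.8),(240.5,148.5),(318.5,149.5)]]);print(S.round(4),S.mean(0).round(4))
d=(S[1]+S[3]-S[0]-S[2]);e=S[2]+S[3]-S[0]-S[1];print(np.degrees(np.arctan2(d[1],d[0]))-90,np.degrees(np.arctan2(e[1],e[0])))
print('base',atz(c,231,157.5,.016),atz(c,327.5,157.5,.016))
C=np.array([.6,.217,.13]);k=np.pi/6
for ps in (0,2):
    p=np.radians(ps);R=np.array([[np.cos(k)*np.cos(p),-np.sin(p),-np.sin(k)*np.cos(p)],[np.cos(k)*np.sin(p),np.cos(p),-np.sin(k)*np.sin(p)],[np.sin(k),0,np.cos(k)]])
    print(ps,proj(c,C+np.array([[.006,0,0],[.035,.014,0],[.035,-.014,0],[0,.039,0],[0,-.039,0]])@R.T).round(1))
s=load('scene3')
f=lambda x,y:(320+x*.3,130+y*.3)
# bar tilt from scene: collar and lower end centre
import scipy.optimize as so
G=np.array([.6549,.2177,.4628-.155])
a,b=f(242,125),f(254,256)
def r(q):
    t,y=q; ax=np.array([-np.sin(t)*np.cos(y),-np.sin(t)*np.sin(y),np.cos(t)]); return (proj(s,[G-34*ax*.001,G-126*ax*.001])-[a,b]).ravel()
o=so.least_squares(r,[.5,0]);print(np.degrees(o.x),o.fun)
```

```text
[[0.5555 0.1792 0.02  ]
 [0.5533 0.2641 0.02  ]
 [0.6409 0.1788 0.02  ]
 [0.6397 0.2645 0.02  ]] [0.5974 0.2216 0.02  ]
1.1342631764142084 0.022595863377446804
base [0.65176517 0.16780763 0.016     ] [0.64894384 0.27556943 0.016     ]
0 [[276.3 124.3]
 [293.8 159.8]
 [257.2 158.9]
 [326.  118.6]
 [226.8 116. ]]
2 [[276.6 124.3]
 [295.2 159.2]
 [258.5 159.5]
 [326.1 116.8]
 [226.9 117.7]]
[37.13806425 -3.89916302] [-0.77757598 -2.94065332  0.0495652  -0.57995492]
```

Run:
```python
from h import *
a=load('scene3');b=load('side3')
def tri(p,q):
    o1,d1=ray(a,*p);o2,d2=ray(b,*q);A=np.c_[d1,-d2];t=np.linalg.lstsq(A,o2-o1,rcond=None)[0];x,y=o1+d1*t[0],o2+d2*t[1];return (x+y)/2,x-y
print(tri((396.2,207.1),(300.4,147.6)))
G=np.array([.6549,.2177,.3078])
for t in (28,30,32,35):
  k=np.radians(t);ax=np.array([-np.sin(k),-.027*np.sin(k),np.cos(k)])
  P=[G-.034*ax,G-.128*ax]; print(t,np.round(P[1],3),proj(a,P).round(1).tolist(),proj(b,P).round(1).tolist())
f=lambda i,x,y,W,H:cv2.resize(i[y:y+H,x:x+W,::-1],(400,600),interpolation=cv2.INTER_CUBIC)
cv2.imwrite('pics/crop4.png',np.hstack([f(a['img'],370,150,40,60),f(b['img'],270,100,40,60)]))
```

```text
(array([0.72018309, 0.21971632, 0.19584895]), array([ 0.00034041, -0.00045018, -0.00070228]))
28 [0.715 0.219 0.195] [[391.5, 164.5], [395.0, 205.9]] [[288.0, 128.3], [299.2, 148.2]]
30 [0.719 0.219 0.197] [[391.7, 164.5], [396.0, 206.2]] [[288.3, 128.1], [300.2, 147.5]]
32 [0.723 0.22  0.199] [[392.0, 164.5], [397.0, 206.4]] [[288.6, 127.9], [301.1, 146.8]]
35 [0.728 0.22  0.203] [[392.4, 164.5], [398.4, 206.6]] [[289.0, 127.6], [302.5, 145.6]]
```

View pics/crop4.png

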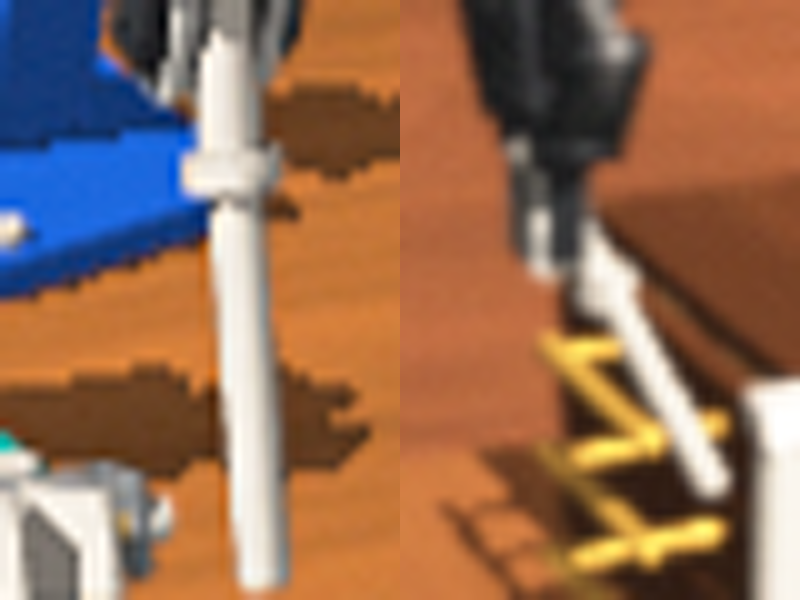

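>>> move_arm(targets=[-20,2,0,0,0,-19.5,2,-10,0,0,0,0,-25,0,0,0,0,-25,0,0,0,0,-25,0,0,0,0,-20,0,0,0,0,-13,0,0,0,0,0,0,0,0,0,0,0,0], force=80)

```text
time: 10.25
eef_pos: [0.6166, 0.2218, 0.3448]
tcp_rot: [[-1.0, -0.027, 0.002], [-0.027, 1.0, 0.001], [-0.002, 0.0, -1.0]]
contact_force: [0.7, 0.1, -1.4]
gripper_width: 0.0124
gripper_force: 78.6
```

Run:
```python
from h import *
a=snap('scene','scene5');b=snap('side','side5');w=snap('wrist','wrist5')
f=lambda i,x,y,W,H:cv2.resize(i[y:y+H,x:x+W,::-1],(400,600),interpolation=cv2.INTER_CUBIC)
cv2.imwrite('pics/crop5.png',np.hstack([f(a['img'],345,180,60,90),f(b['img'],240,140,60,90)]))
s=robot.read_state();print(s['eef_pos'],s['contact_force'],s['gripper_width'])
```

```text
[0.61679811 0.22181699 0.34465146] [-0.30915003 -0.17766297 -1.8529977 ] 0.01187452638091155
```

View pics/crop5.png

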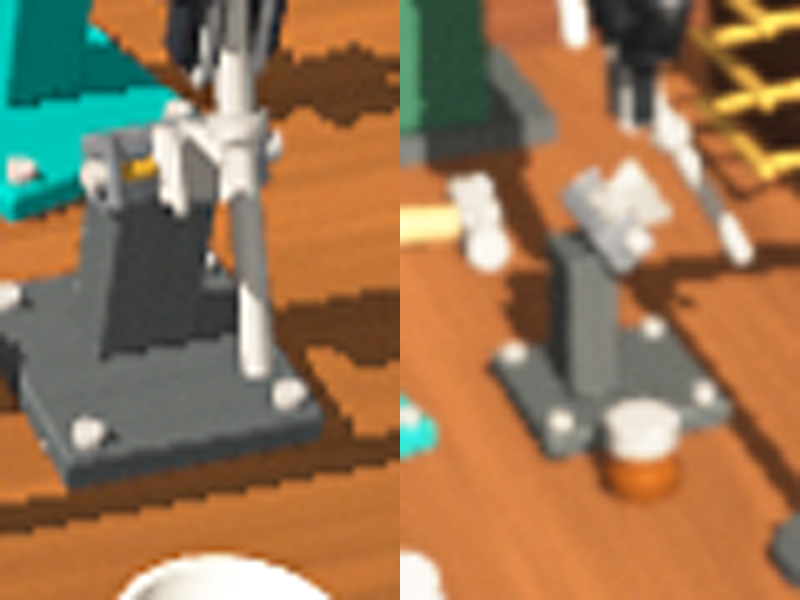

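Run:
```python
from h import *
a=load('scene5');b=load('side5')
G=np.array([.6168,.2218,.3447-.155]);C=np.array([.598,.221,.13]);k=np.pi/6;p=np.radians(1.3)
R=np.array([[np.cos(k)*np.cos(p),-np.sin(p),-np.sin(k)*np.cos(p)],[np.cos(k)*np.sin(p),np.cos(p),-np.sin(k)*np.sin(p)],[np.sin(k),0,np.cos(k)]])
print('collar in cradle',R.T@(G-.038*R[:,2]-C))
print('bar collar,end',[proj(c,[G-.034*R[:,2],G-.128*R[:,2]]).round(1).tolist() for c in(a,b)])
for q in [[.035,.014,0],[.035,-.014,0],[.035,-.014,-.028],[0,-.039,0],[0,-.039,-.028],[0,.039,0]]: 
    P=C+R@np.array(q); print(q,[((proj(c,P)[0]-o)/.15+[d,0]).round(0).tolist() for c,o,d in((a,[345,180],0),(b,[240,140],400))])
o1,d1=ray(a,383.25,235.);o2,d2=ray(b,290.7,177.5);t=np.linalg.lstsq(np.c_[d1,-d2],o2-o1,rcond=None)[0];print(o1+d1*t[0],o2+d2*t[1],G-.128*R[:,2])
```

```text
collar in cradle [0.04614281 0.00037327 0.00429506]
bar collar,end [[[379.2, 197.0], [383.1, 234.3]], [[278.4, 159.8], [290.2, 177.5]]]
[0.035, 0.014, 0] [[250.0, 126.0], [638.0, 145.0]]
[0.035, -0.014, 0] [[181.0, 139.0], [656.0, 165.0]]
[0.035, -0.014, -0.028] [[189.0, 213.0], [680.0, 201.0]]
[0, -0.039, 0] [[81.0, 140.0], [620.0, 221.0]]
[0, -0.039, -0.028] [[89.0, 212.0], [645.0, 257.0]]
[0, 0.039, 0] [[269.0, 106.0], [573.0, 166.0]]
[0.68288777 0.22275332 0.07831109] [0.68280142 0.2228686  0.07846615] [0.68078353 0.22325199 0.07884875]
```

>>> move_arm(targets=[-5.2,-0.1,-3,0,0,-5.2,-0.1,-3,0,0,-5.2,-0.1,-3,0,0,-5.2,-0.1,-3,0,0,-4,-0.1,-2.3,0,0,-4,-0.1,-2.3,0,0,-4,-0.1,-2.3,0,0,-4,-0.1,-2.3,0,0,-3,0,-1.7,0,0,-0.9,0,-0.6,0,0,0,0,0,0,0,0,0,0,0,0,0,0,0,0,0], force=80)

```text
time: 12.02
eef_pos: [0.5748, 0.2209, 0.3195]
tcp_rot: [[-1.0, -0.027, -0.003], [-0.027, 1.0, -0.0], [0.003, 0.0, -1.0]]
contact_force: [-2.5, -0.9, 0.6]
gripper_width: 0.012
gripper_force: 78.9
```

Run:
```python
from h import *
a=snap('scene','scene6');b=snap('side','side6')
f=lambda i,x,y,W,H:cv2.resize(i[y:y+H,x:x+W,::-1],(400,600),interpolation=cv2.INTER_CUBIC)
cv2.imwrite('pics/crop6.png',np.hstack([f(a['img'],345,180,60,90),f(b['img'],240,140,60,90)]))
s=robot.read_state();G=s['eef_pos']-[0,0,.155];print(s['eef_pos'],s['contact_force'],s['torque'],s['gripper_width'])
C=np.array([.598,.221,.13]);k=np.pi/6;p=np.radians(1.3)
R=np.array([[np.cos(k)*np.cos(p),-np.sin(p),-np.sin(k)*np.cos(p)],[np.cos(k)*np.sin(p),np.cos(p),-np.sin(k)*np.sin(p)],[np.sin(k),0,np.cos(k)]])
print('collar in cradle',R.T@(G-.038*R[:,2]-C))
for c,o,d in((a,[345,180],0),(b,[240,140],400)): print(((proj(c,[C+R@q for q in np.array([[0,0,.005],[0,0,-.085]])])-o)/.15+[d,0]).round(0).tolist())
```

```text
[0.57484267 0.22094424 0.31952338] [-3.60856018 -0.0248545   0.5664204 ] [-0.0993314   0.70458385 -0.04148027] 0.012225190563622531
collar in cradle [-0.00278908  0.00046963  0.00347444]
[[174.0, 110.0], [199.0, 338.0]]
[[592.0, 186.0], [670.0, 297.0]]
```

View pics/crop6.png

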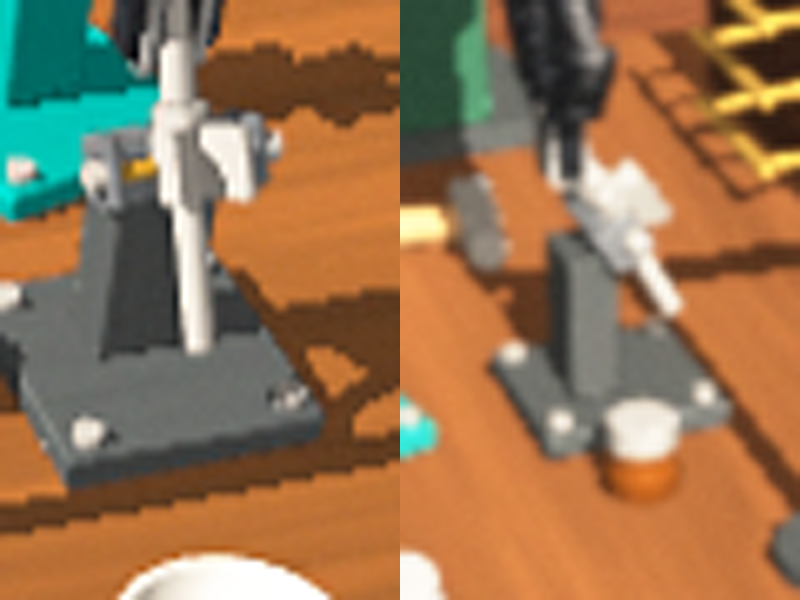

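>>> move_arm(targets=[0,0,0,0,0,0,0,0,0,0,0,0,0,0,20,0,0,0,0,30,0,0,0,0,45,0,0,0,0,45,0,0,0,0,45,0,0,10,0,45,0,0,20,0,45,0,0,25,0,45,0,0,30,0,45,0,0,30,0,45,-25,0,10,0,45,-30,0,0,0,45,-30,0,0,0,45,0,0,0,0,45])

```text
time: 14.12
eef_pos: [0.489, 0.221, 0.4463]
tcp_rot: [[-1.0, -0.028, 0.0], [-0.028, 1.0, 0.0], [-0.0, 0.0, -1.0]]
contact_force: [0.5, -0.3, -0.3]
gripper_width: 0.0452
gripper_force: 0.0
```

Run:
```python
from h import *
a=snap('scene','scene7');b=snap('side','side7')
f=lambda i,x,y,W,H:cv2.resize(i[y:y+H,x:x+W,::-1],(400,600),interpolation=cv2.INTER_CUBIC)
cv2.imwrite('pics/crop7.png',np.hstack([f(a['img'],345,160,60,90),f(b['img'],240,130,60,90)]))
C=np.array([.598,.221,.13]);k=np.pi/6;p=np.radians(1.3)
R=np.array([[np.cos(k)*np.cos(p),-np.sin(p),-np.sin(k)*np.cos(p)],[np.cos(k)*np.sin(p),np.cos(p),-np.sin(k)*np.sin(p)],[np.sin(k),0,np.cos(k)]])
for z in(0,.004):
  for c,o,d in((a,[345,160],0),(b,[240,130],400)): print(z,((proj(c,[C+R@q for q in np.array([[0,0,z+.068],[0,0,z+.004],[0,0,z-.09]])])-o)/.15+[d,0]).round(0).tolist())
```

```text
0 [[156.0, 79.0], [174.0, 246.0], [200.0, 484.0]]
0 [[534.0, 171.0], [593.0, 254.0], [674.0, 370.0]]
0.004 [[155.0, 69.0], [173.0, 235.0], [199.0, 474.0]]
0.004 [[531.0, 165.0], [589.0, 249.0], [670.0, 365.0]]
```

View pics/crop7.png

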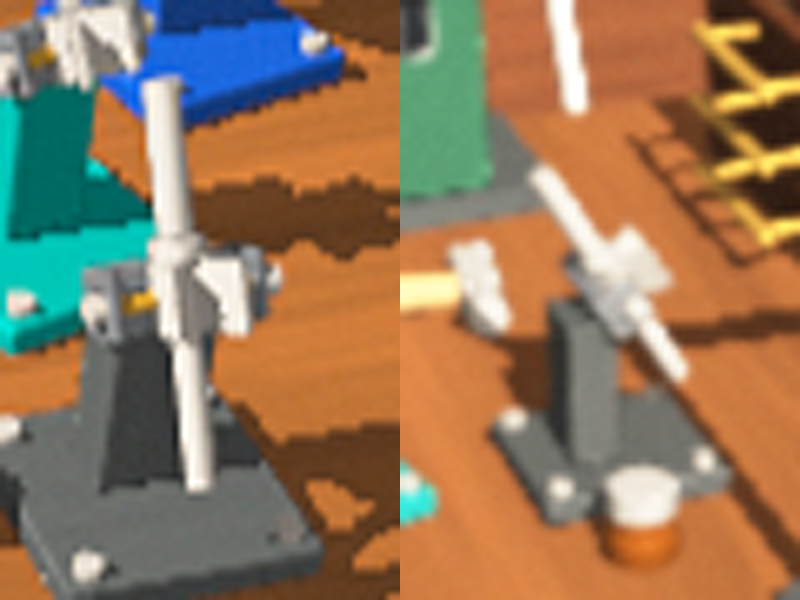

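```bash
python3 -c "
from rig import robot
print(robot.job_done())"
```

```text
the job is handed in; nothing more can be done
None
```

I clamped the mandrel, let go and handed the job in at about 14 s of the 48 s allowed. The last pictures show it standing parallel to the clamp axis with its collar on the jaws. I read the jaw closure from the pictures only, and the hand-in returned no verdict.

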